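# Rock a stuck locating plug out of its sample-setting jig

## Task

The orange-handled locating plug is stuck in the sliding carriage of the sample-setting jig. With the plug still seated, slide the carriage along its base, out from under the blue hold-down lip, from the red marks to the green marks; there rock the plug side to side against the two brass catches until both are pushed back and it comes free, and lift it just clear. Finish while still holding it in the gripper, upright and still, right over its socket with its foot about 2 cm above the socket's rim, the carriage still at the green marks; leave the other things on the bench where they stand.

Things in the scene. Friction and masses are not known exactly. Their poses are not given: they have to be found in the camera images.
- jig: Fixed sample-setting jig: aluminium base plate 160 (x) x 230 (y) x 10 mm on the bench. Origin: centre of its underside. Its y axis is the way the carriage slides from the red marks (y = -50 mm) to the green marks (y = +50 mm); its x axis points across, away from the robot at yaw 0.
- lip (a point): Middle of the lower edge of the blue hold-down lip at the jig's -y end, 70 mm above the bench; lip 56 mm wide in x, top 81 mm above the bench. While the carriage is at the red marks it overhangs the edge of the plug's shoulder by 8 mm with about 2 mm of height between, so the plug can be neither lifted nor rocked. 12 mm of slide bring the shoulder out from under it.
- green_mark (a point): Point on the top of the jig's base plate, on its centre line midway between the two green marks; the middle of the carriage belongs over it.
- carriage (a joint): Slide of the grey carriage along the jig's +y, in m: 0 with its white pointers at the red marks (start), 0.10 at the green marks, stop at 0.12. It cannot lift off or turn. Friction about 4 N; it stays where it is left. It can be moved by gripping the plug's handle and moving that sideways.
- socket (a point): On the carriage: centre of the mouth of the socket, level with its rim, 34 mm above the bench. The socket is 16 mm deep (floor 18 mm above the bench), 29 mm wide in the jig's x and 33 mm in y. The grey posts and catches beside it reach 84 mm above the bench and up to 75 mm from its centre in x.
- catch_near (a joint): Brass catch on the carriage, on the jig's -x side of the plug: how far it is pushed back (outward, along -x), in m; 0 at the start, stop at 0.010. No spring; stiff, about 6 N; stays where pushed. 73 to 84 mm above the bench. At 0 it overlaps the shoulder by 3.5 mm, 4.75 mm above it, and blocks a straight pull; beyond about 0.004 the shoulder passes. The plug tilted to that side pushes it.
- catch_far (a joint): The like brass catch on the jig's +x side; it is pushed back outward along +x.
- plug: Loose locating plug, about 0.35 kg, 125 mm tall. Origin: centre of its flat sole, 18 mm above the bench when seated; z up; axes parallel to the jig's. Foot 30 mm long in y, sole 16 mm wide in x, with a round of radius 13 mm (axis along y, 13 mm above the sole) about which the plug rocks in the jig's x-z plane.
- shoulder (a point): On the plug's axis, top of its shoulder plate, 50 mm above the sole; plate 60 (x) x 52 (y) x 8 mm. Above it the dark collar, 50 (x) x 30 (y) mm, 19 mm high, whose sides push the catches. A tilt of about 0.15 rad (9 degrees) about the foot to one side, then to the other, pushes each catch back beyond 0.005; the foot then rises about 1 mm.
- handle (a point): On the plug's axis, in the orange square handle, 105 mm above the sole: the height to grip. Handle 24 x 24 mm, sides parallel to the plug's x and y, from 69 to 125 mm above the sole. Gripping it across x (the rocking direction) is firmest.
- sample_puck_2: Bystander: round white sample carrier, 52 mm across, 20 mm high, one of three in front of the lapping machine. Origin: centre of its underside. Leave it alone.
- sample_puck_3: Bystander: round white sample carrier, 54 mm across, 20 mm high, one of three in front of the lapping machine. Origin: centre of its underside. Leave it alone.
- sample_puck_4: Bystander: round white sample carrier, 52 mm across, 20 mm high, one of three in front of the lapping machine. Origin: centre of its underside. Leave it alone.
- resin_red: Bystander: red round resin sample, 30 mm across, 18 mm high. Origin: centre of its underside. Leave it alone.
- resin_blue: Bystander: blue round resin sample, 30 mm across, 18 mm high. Origin: centre of its underside. Leave it alone.
- vial: Bystander: glass vial with black cap and red filling, 23 mm across, 53 mm high. Origin: centre of its underside. Leave it alone.

How it is judged:
By the outcome, as a careful person would: the job done as asked, in the order asked, and still so for the second after the job is handed in, while the arm keeps its last pose, push and grip.
It also fails if it takes over 40 s, if anything falls off the work surface, if the arm or the gripper's body presses on something with over 40 N, if the wrist force passes 120 N, or if a joint passes its speed limit or range.

## Robot

A 7-joint arm with a two-finger parallel gripper is mounted at the origin on a cart in front of the work surface, level with it; the furniture and walls round the work are solid. World frame = base frame: x ahead of the robot, y to its left, z up, the work surface at z = 0. Lengths are in m, angles in rad, forces in N, time in s.
With the tool pointing down it reaches from about 0.35 to 0.9 m from the base axis. Payload 8.1 kg.
Tool frame: the origin (TCP) lies on the centre line of the jaws, within the pads' length; the fingertips stand arm.finger_overhang ahead of it and the grasp point (between the pads) lies 11 mm behind it (arm.finger_overhang is the distance from the TCP to the fingertips, in m); z points along the fingers, y is the direction in which the jaws open and shut (so a half turn about z gives the same grasp; the last joint's range is limited). The gripper opens to 85 mm and grips with 20 to 120 N. Pads are 22 mm wide; open, the fingers measure 114 mm over their backs; the gripper's body (76 mm by 85 mm) begins 54 mm behind the grasp point. The pads swing forward as they close: fully open they stand 13 mm farther back than shut.
Start: joints at [1.17, 0.434, 0.025, 1.573, -0.012, 1.134, -0.075], TCP at [0.183, -0.598, 0.239] pointing down, gripper open.
Joint ranges: [-2.62, 2.62], [-0.44, 2.09], [-1.27, 1.32], [0.08, 2.57], [-1.32, 4.46], [0.12, 2], [-2.74, 2.74]. Speed limits (rad/s): [2.22, 2.22, 3.01, 3.01, 3.14, 3.14, 3.14].

## Interface

Orientations are given as [roll, pitch, yaw] about the fixed x, y, z axes, in that order (R = Rz(yaw) Ry(pitch) Rx(roll)).
In Python, from rig import arm gives the robot as it stands. The module is installed in compiled form; this text tells all that it offers.
- The arm moves only by the tool move_arm, never from a script. Its argument "steps" is a list of rows, each an object with "slide": the shift along the tool's x, y, z in mm, a list of three; "twist": the turn, a rotation vector about the tool's x, y, z in degrees, a list of three; "jaw": the closure, from 0 (fully open) to 1 (shut). A call has 1 to 10 rows; each row is the pose to reach, as a shift and turn from the pose commanded when the call began, along the tool's axes at that moment; what a row does not reach only later rows make up. A row lasts 1/10 s, in which the tool goes at most 50 mm and 8.59 degrees, less where a joint would pass 70% of its speed; a pose out of reach is approached as far as the arm can. A call with a gripper value outside its range is refused whole. The fingers move at their own pace and stop on an object; the grip force is fixed at half the most. Time passes only in rows, so rows that repeat a pose let the fingers close. It gives the time, the measured TCP pose, the force and the opening at its end, in the units of the state.
- arm.get_state(): the state, without advancing time (a new reading comes with each control period).
- arm.capture(name): name is "side" or "top"; returns (picture, depth): 480x640x3 uint8, red, green, blue; 480x640 float32, m along the optical axis (not along the pixel's ray), 0 where there is no reading.
- arm.camera_model(name): a dict with "fx", "fy", "cx", "cy" (pixels), "distortion" ([k1, k2, p1, p2, k3] as OpenCV has them; the pictures are not rectified), "xyz" and "rotation" of the camera in the world. Camera axes: x right, y down, z forward; pixel columns grow to the right and rows downward; lengths in m; the calibration is good to about 2 mm. A picture is of the moment at which its call begins. camera_model takes no time and is no camera call.
- arm.finish_job(): hands the job in, once; it reports no verdict.
The state is a dict: "time": time; "joint_pos": joint angles; "qvel": joint speeds; "joint_torque": joint torques, N m; "eef_pos": TCP position; "orientation": TCP orientation; "force": force on the tool from outside, world axes, zero at the start; "wrist_torque": the same for the moment, N m; "finger_gap": opening from 0.0 (shut) to 1.0 (fully open).
Only numpy, scipy, OpenCV 4.12 (cv2) and the standard library are available. Lean on these libraries where they do the work, as an engineer would, in place of code of your own. Each camera call takes 0.05 s, during which the arm holds its last target.

## Working session

There is one attempt and no reset: what is moved stays moved. The work goes in short steps, Python scripts to look and compute and a tool call to move; the robot and the scene stay as the last step left them, time stands still between calls to the robot, and variables do not carry over. Pictures are saved under pics/ and viewed, and the job is handed in when it is done.

Besides the shell and the picture viewer there is one more tool, called after "Request:" by a JSON object that holds its "api" and its "payload". move_arm: Moves the arm, as the interface text tells. Its arguments: {"type":"object","properties":{"steps":{"type":"array","items":{"type":"object","properties":{"slide":{"type":"array","items":{"type":"number"}},"twist":{"type":"array","items":{"type":"number"}},"jaw":{"type":"number"}}}}},"required":["steps"]}

```bash
mkdir -p pics
python3 - <<'E'
from rig import arm
import cv2,numpy as np
print(arm.finger_overhang, arm.get_state())
for n in ("side","top"):
    p,d=arm.capture(n); cv2.imwrite(f"pics/{n}0.png",p[:,:,::-1]); np.savez(f"{n}0.npz",p=p,d=d); print(arm.camera_model(n))
E
```

```text
0.008 {'time': 0.0, 'joint_pos': array([ 1.17042108,  0.4352119 ,  0.02494133,  1.57413009, -0.01160282,
        1.13398592, -0.07511745]), 'qvel': array([-1.16704310e-03,  5.64986157e-04, -1.18905838e-04,  1.33606165e-03,
       -4.95262222e-05,  1.58698080e-04,  1.91654956e-03]), 'joint_torque': array([ 6.39193186e-04, -6.70465851e+01,  1.02524389e+00, -3.16207695e+01,
        1.54385052e-02,  1.23349598e-02, -1.52815267e-05]), 'eef_pos': array([ 0.18318641, -0.59702089,  0.23851971]), 'orientation': array([-3.14000738e+00,  1.28248181e-04,  2.97715258e-01]), 'force': array([ 0.5762631 ,  0.3024316 , -0.86931213]), 'wrist_torque': array([-0.00661712,  0.04783223,  0.01750023]), 'finger_gap': 1.0019796983729206}
{'fx': 624.1575604977485, 'fy': 624.1575604977485, 'cx': 324.9525332797388, 'cy': 242.61880266756995, 'distortion': array([0.00528865, 0.        , 0.        , 0.        , 0.        ]), 'xyz': array([ 0.31991758, -1.0730141 ,  0.58082506]), 'rotation': array([-1.94686882,  0.01916879, -0.20628261])}
{'fx': 599.8469005054532, 'fy': 599.8469005054532, 'cx': 325.7895761507761, 'cy': 243.11677369399018, 'distortion': array([-0.15730296,  0.        ,  0.        ,  0.        ,  0.        ]), 'xyz': array([0.37555598, 0.09962636, 1.68579843]), 'rotation': array([-3.03695379, -0.00958208, -1.58058752])}
```

View pics/side0.png

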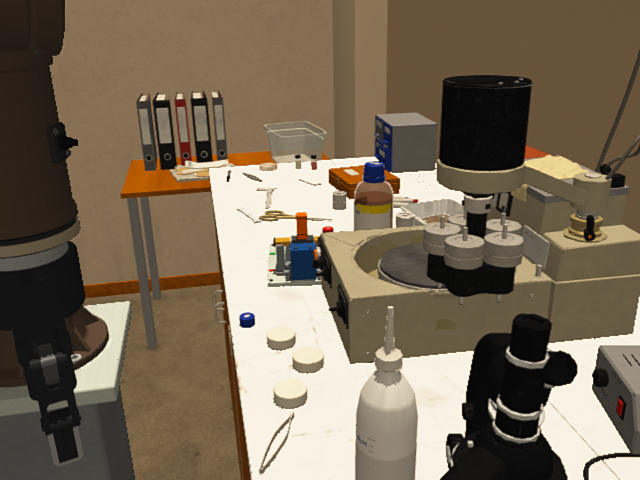

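View pics/top0.png

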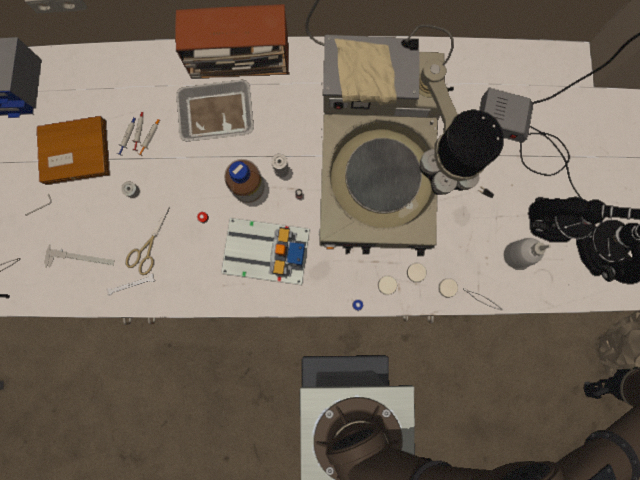

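```bash
cat > h.py <<'E'
import numpy as np,cv2
from scipy.spatial.transform import Rotation as R
from rig import arm
def cam(n):
    m=arm.camera_model(n); K=np.array([[m['fx'],0,m['cx']],[0,m['fy'],m['cy']],[0,0,1]]); return K,m['distortion'],m['xyz'],R.from_euler('xyz',m['rotation']).as_matrix()
def ray(n,uv):
    K,D,t,Rm=cam(n); q=cv2.undistortPoints(np.array(uv,float).reshape(-1,1,2),K,D).reshape(-1,2)
    return t,np.c_[q,np.ones(len(q))]@Rm.T
def onplane(n,uv,z):
    t,r=ray(n,uv); return t+r*((z-t[2])/r[:,2])[:,None]
def proj(n,P):
    K,D,t,Rm=cam(n); c=(np.atleast_2d(P)-t)@Rm
    return cv2.projectPoints(c,np.zeros(3),np.zeros(3),K,D)[0].reshape(-1,2)
def shot(n,name,x0,y0,w,h,s):
    p,d=arm.capture(n); np.savez(name+'.npz',p=p,d=d)
    cv2.imwrite(f"pics/{name}.png",cv2.resize(p[y0:y0+h,x0:x0+w,::-1],None,fx=s,fy=s,interpolation=cv2.INTER_CUBIC)); return p,d
E
python3 - <<'E'
from h import *
for n,x0,y0,w,h,s in (("top",210,205,110,90,7),("side",255,200,90,90,6)):
    z=np.load(n+'0.npz');p=z['p'];d=z['d']
    cv2.imwrite(f"pics/{n}0z.png",cv2.resize(p[y0:y0+h,x0:x0+w,::-1],None,fx=s,fy=s,interpolation=cv2.INTER_CUBIC))
print(onplane("top",[[229,219],[310,229],[303,284],[222,275]],.01))
E
```

```text
[[0.62240285 0.35500999 0.01      ]
 [0.59175505 0.12591821 0.01      ]
 [0.43723127 0.1465726  0.01      ]
 [0.4640798  0.37370008 0.01      ]]
```

View pics/top0z.png

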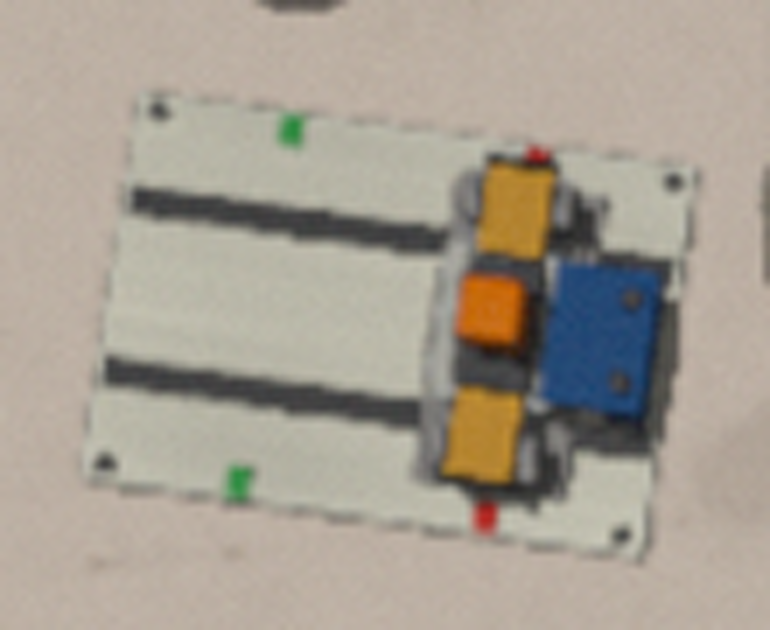

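View pics/side0z.png

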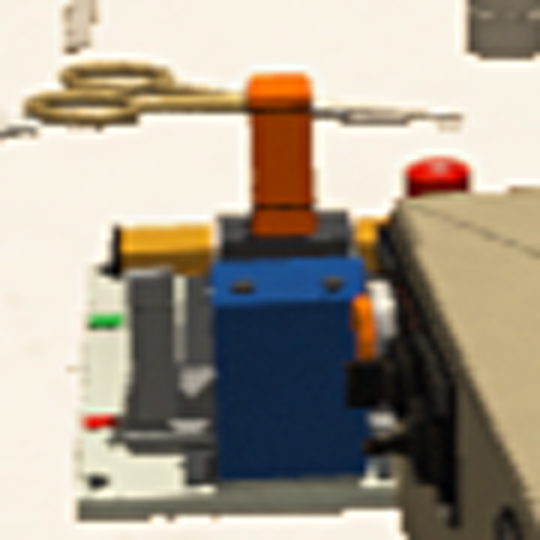

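```bash
cat > fit.py <<'E'
from h import *
from scipy.optimize import least_squares
def z2p(q,x0=210,y0=205,s=7): return np.array([x0,y0])+(np.array(q,float)+.5)/s-.5
img=z2p([[135,95],[697,170],[648,558],[88,485]])
loc=np.array([[80,115],[80,-115],[-80,-115],[-80,115]])/1000.
W=onplane("top",img,.01)[:,:2]
f=lambda p:((loc@np.array([[np.cos(p[2]),np.sin(p[2])],[-np.sin(p[2]),np.cos(p[2])]])+p[:2])-W).ravel()
s=least_squares(f,[.53,.25,.1]);
if __name__=="__main__":
    print(s.x,np.degrees(s.x[2]));print(s.fun.reshape(-1,2)*1e3)
    c,sn=np.cos(s.x[2]),np.sin(s.x[2]);Rj=np.array([[c,-sn],[sn,c]])
    print("plug red",s.x[:2]+Rj@[0,-.05],"green",s.x[:2]+Rj@[0,.05])
    g=onplane("top",z2p([[291,130],[240,484]]),.01);print("green marks",g,g.mean(0))
    o=onplane("top",z2p([[491,307]]),.143);print("handle",o)
    o=onplane("top",z2p([[546,330],[486,518]]),.143)
    p=onplane("side",np.array([[255,200]])+np.array([[280,92]])/6,.143);print("handle side",p)
    print(proj("side",np.r_[s.x[:2]+Rj@[0,-.05],.143]), "proj*zoom",(proj("side",np.r_[s.x[:2]+Rj@[0,-.05],.143])-[255,200])*6)
    for a in loc: print((proj("side",np.r_[s.x[:2]+Rj@a,.01])-[255,200])*6)
    z=np.load('top0.npz')['d'];print(z[245:252,275:286])
E
python3 fit.py
```

```text
[ 0.5301947   0.25151318 -0.13408593] -7.682557968311643
[[-0.0075196  -0.65337819]
 [ 1.92113569 -1.47849065]
 [-0.91559229 -0.73006135]
 [-0.9980238   2.86193019]]
plug red [0.52351048 0.20196198] green [0.53687893 0.30106438]
green marks [[0.60994196 0.29202739 0.01      ]
 [0.4672718  0.31209735 0.01      ]] [0.53860688 0.30206237 0.01      ]
handle [[0.52468298 0.20246858 0.143     ]]
handle side [[0.52303139 0.18338874 0.143     ]]
[[300.4282895  212.62269329]] proj*zoom [[272.569737    75.73615974]]
[[460.23933589 242.61555361]]
[[512.50845032 472.75878723]]
[[ 68.70234901 494.05450753]]
[[ 76.93411223 259.56337351]]
[[1.5490247 1.5465786 1.5479313 1.5468136 1.5500971 1.551229  1.5484743
  1.5507203 1.5553539 1.5528383 1.6061766]
 [1.5545604 1.5508076 1.553795  1.5505494 1.5453733 1.548147  1.5543029
  1.5471653 1.5454104 1.54833   1.5960176]
 [1.5476223 1.5443517 1.5526333 1.5501404 1.5582252 1.55418   1.5522192
  1.5497031 1.5526005 1.5516776 1.5924824]
 [1.5524952 1.548253  1.552202  1.54612   1.553291  1.5467088 1.553993
  1.5495613 1.5504509 1.559868  1.5951824]
 [1.5461384 1.5533155 1.5538701 1.5464308 1.5415846 1.5466934 1.5508537
  1.54828   1.5494651 1.5541584 1.5986122]
 [1.544412  1.5553135 1.5540822 1.5476662 1.5468855 1.5449661 1.552948
  1.547257  1.552754  1.5648909 1.6042547]
 [1.5467032 1.5519489 1.5515342 1.5475762 1.5500227 1.5507126 1.5510631
  1.5522038 1.5483303 1.5712528 1.6086032]]
```

```bash
cat >> h.py <<'E'
def rel(pos,rpy,start=None):
    s=arm.get_state(); p0,o0=(s['eef_pos'],s['orientation']) if start is None else start
    R0=R.from_euler('xyz',o0); R1=R.from_euler('xyz',rpy)
    print("slide",np.round(R0.inv().apply(np.array(pos)-p0)*1e3,1),"twist",np.round(np.degrees((R0.inv()*R1).as_rotvec()),2))
E
python3 - <<'E'
from h import *
y=np.radians(82.3)
rel([.40,-.1,.27],[np.pi,0,np.radians(50)])
rel([.5245,.2022,.25],[np.pi,0,y])
for n,uv in(("bottle",(240,170)),):
    d=np.load('top0.npz')['d']
    K,D,t,Rm=cam("top")
    for uv in [(240,170),(238,185),(250,190),(243,197),(282,160),(375,235),(330,235),(360,130)]:
        _,r=ray("top",[uv]); print(uv,t+r[0]*d[uv[1],uv[0]])
E
```

```text
slide [ 353.1 -411.7  -30.9] twist [-8.000e-02 -1.000e-02 -3.294e+01]
slide [ 560.8 -664.   -10.5] twist [-8.000e-02 -4.000e-02 -6.524e+01]
(240, 170) [0.71615447 0.29739183 0.21508214]
(238, 185) [0.68702249 0.30816173 0.17051565]
(250, 190) [0.67854815 0.28000634 0.14510122]
(243, 197) [0.66884823 0.30428769 0.09812124]
(282, 160) [0.765119   0.19807502 0.11628375]
(375, 235) [ 0.558216   -0.04521608  0.13687706]
(330, 235) [0.55976376 0.07195146 0.13219178]
(360, 130) [ 0.85507677 -0.01446308  0.08879915]
```

Request:
{"api": "move_arm", "payload": {"steps": [{"slide": [353,-412,-31],"twist": [0,0,-33],"jaw": 0},{"slide": [353,-412,-31],"twist": [0,0,-33],"jaw": 0},{"slide": [353,-412,-31],"twist": [0,0,-33],"jaw": 0},{"slide": [353,-412,-31],"twist": [0,0,-33],"jaw": 0},{"slide": [353,-412,-31],"twist": [0,0,-33],"jaw": 0},{"slide": [353,-412,-31],"twist": [0,0,-33],"jaw": 0},{"slide": [353,-412,-31],"twist": [0,0,-33],"jaw": 0},{"slide": [353,-412,-31],"twist": [0,0,-33],"jaw": 0},{"slide": [353,-412,-31],"twist": [0,0,-33],"jaw": 0},{"slide": [353,-412,-31],"twist": [0,0,-33],"jaw": 0}]}}

```text
time: 1.1
eef_pos: [0.3828, -0.1379, 0.268]
orientation: [3.141, 0.0, 0.873]
force: [2.3, -0.1, -0.1]
finger_gap: 1.004
```

Run:
```python
from h import *
s=arm.get_state();print(s['joint_pos'],s['qvel'])
rel([.5245,.2022,.21],[np.pi,0,np.radians(82.3)])
```

```text
[ 0.63008506  0.07992123 -0.43869989  1.98942777  0.03893101  1.07991833
 -0.52311214] [-0.72876717  0.03078361 -0.52416642 -0.09604025  0.05411108  0.0748386
 -1.26737834]
slide [ 351.7 -109.8   57.8] twist [ 2.000e-02  2.000e-02 -3.226e+01]
```

Run:
```python
from h import *
rel([.5245,.2022,.21],[np.pi,0,np.radians(82.3)],(np.array([.40,-.1,.27]),[np.pi,0,np.radians(50.06)]))
```

```text
slide [311.6 -98.6  60. ] twist [ -0.     0.   -32.24]
```

Request:
{"api": "move_arm", "payload": {"steps": [{"slide": [0,0,0],"twist": [0,0,0],"jaw": 0},{"slide": [312,-99,30],"twist": [0,0,-32.2],"jaw": 0},{"slide": [312,-99,30],"twist": [0,0,-32.2],"jaw": 0},{"slide": [312,-99,30],"twist": [0,0,-32.2],"jaw": 0},{"slide": [312,-99,30],"twist": [0,0,-32.2],"jaw": 0},{"slide": [312,-99,30],"twist": [0,0,-32.2],"jaw": 0},{"slide": [312,-99,30],"twist": [0,0,-32.2],"jaw": 0},{"slide": [312,-99,30],"twist": [0,0,-32.2],"jaw": 0},{"slide": [312,-99,60],"twist": [0,0,-32.2],"jaw": 0},{"slide": [312,-99,60],"twist": [0,0,-32.2],"jaw": 0}]}}

```text
time: 2.1
eef_pos: [0.5052, 0.1624, 0.2045]
orientation: [-3.136, 0.003, 1.437]
force: [-0.1, -0.3, 0.3]
finger_gap: 1.0
```

Request:
{"api": "move_arm", "payload": {"steps": [{"slide": [0,0,0],"twist": [0,0,0],"jaw": 0},{"slide": [0,0,0],"twist": [0,0,0],"jaw": 0},{"slide": [0,0,0],"twist": [0,0,0],"jaw": 0}]}}

```text
time: 2.4
eef_pos: [0.5076, 0.1623, 0.209]
orientation: [3.14, -0.0, 1.434]
force: [-0.4, 0.4, 0.7]
finger_gap: 0.996
```

Run:
```python
from h import *
s=arm.get_state();print(s['joint_pos'],s['qvel'],s['force'],s['wrist_torque'],s['orientation'])
rel([.5245,.2022,.112],[np.pi,0,np.radians(82.3)])
shot("top","t1",210,190,110,100,7)
shot("side","s1",235,150,120,130,4.5)
for n in("top","side"): print(proj(n,s['eef_pos']))
```

```text
[ 0.08574899  0.39517134 -0.65838048  1.79851441  0.27760002  1.0400262
 -0.81362396] [-0.00181159  0.00175279 -0.00034762  0.00369391  0.00244881 -0.00344954
 -0.0022911 ] [-0.36837075  0.39681719  0.73194518] [ 0.03730329 -0.01443267 -0.00361393] [ 3.13988162e+00 -2.96402494e-04  1.43430358e+00]
slide [41.8 11.1 97. ] twist [ 0.1  -0.02 -0.12]
[[294.17186253 252.60172708]]
[[295.05065438 189.11904418]]
```

View pics/t1.png

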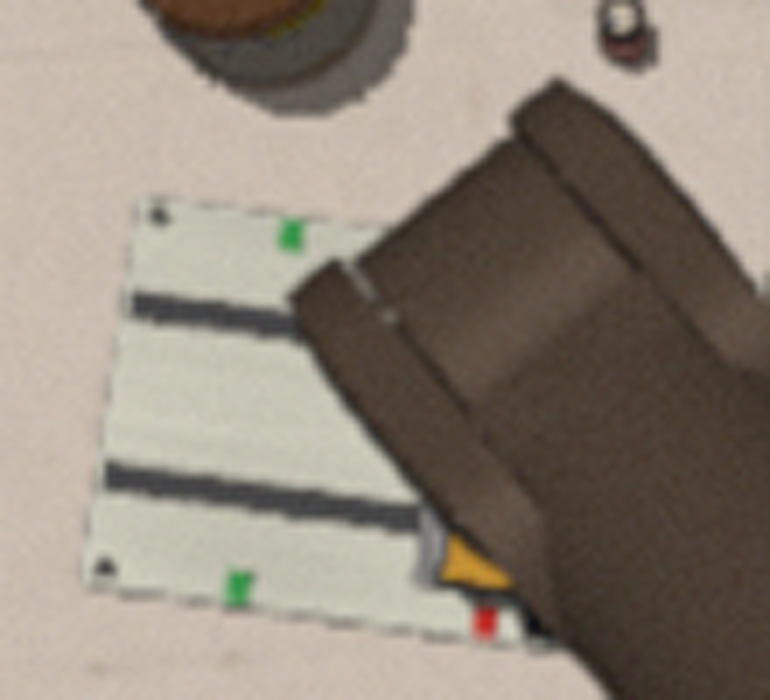

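View pics/s1.png

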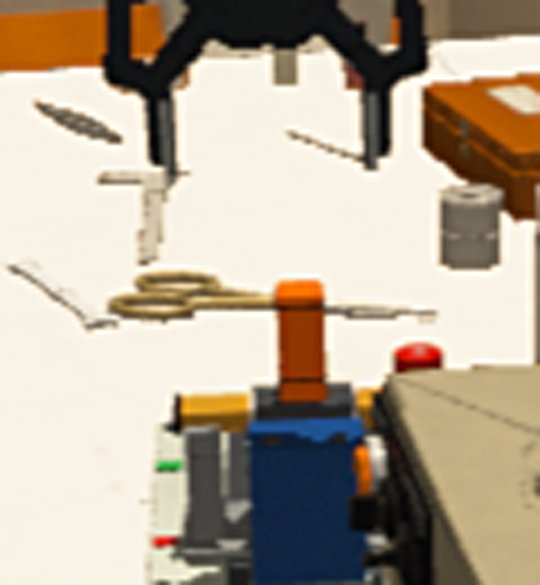

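Request:
{"api": "move_arm", "payload": {"steps": [{"slide": [42,12,0],"twist": [0,0,-0.1],"jaw": 0},{"slide": [42,12,0],"twist": [0,0,-0.1],"jaw": 0},{"slide": [42,12,0],"twist": [0,0,-0.1],"jaw": 0},{"slide": [42,12,40],"twist": [0,0,-0.1],"jaw": 0},{"slide": [42,12,70],"twist": [0,0,-0.1],"jaw": 0},{"slide": [42,12,97],"twist": [0,0,-0.1],"jaw": 0},{"slide": [42,12,97],"twist": [0,0,-0.1],"jaw": 0},{"slide": [42,12,97],"twist": [0,0,-0.1],"jaw": 0},{"slide": [42,12,97],"twist": [0,0,-0.1],"jaw": 0}]}}

```text
time: 3.4
eef_pos: [0.5255, 0.2031, 0.1126]
orientation: [3.139, -0.001, 1.437]
force: [-0.1, -0.2, 0.2]
finger_gap: 0.996
```

Run:
```python
from h import *
s=arm.get_state();print(s['joint_pos'],s['force'])
shot("side","s2",255,170,90,100,6)
print(proj("side",s['eef_pos']))
```

```text
[-0.03680666  0.54919755 -0.60152346  1.83324602  0.39468318  0.87817652
 -0.95951878] [-0.13323899 -0.20198258  0.22216259]
[[301.71290157 225.48570918]]
```

View pics/s2.png

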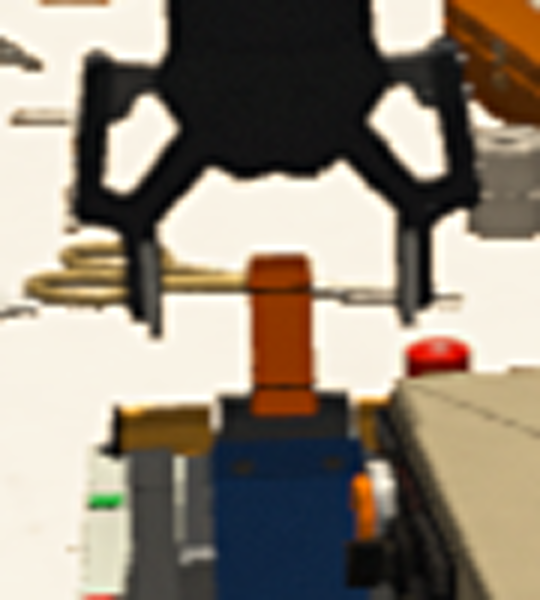

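Request:
{"api": "move_arm", "payload": {"steps": [{"slide": [0,0,0],"jaw": 1},{"slide": [0,0,0],"jaw": 1},{"slide": [0,0,0],"jaw": 1},{"slide": [0,0,0],"jaw": 1},{"slide": [0,0,0],"jaw": 1},{"slide": [0,0,0],"jaw": 1},{"slide": [0,0,0],"jaw": 1},{"slide": [0,0,0],"jaw": 1}]}}

```text
$.steps[0]: bad value
```

Run:
```python
from h import *
s=arm.get_state();print(s['eef_pos'],s['force'],s['wrist_torque'],s['orientation'],s['finger_gap'])
shot("side","s3",255,170,90,100,6)
shot("top","t3",210,190,110,100,7)
```

```text
[0.52556996 0.20324427 0.11259802] [ 0.33128462 -0.60972936 -0.54956449] [-0.04612783 -0.00547031 -0.01044252] [ 3.13922419e+00 -1.21719588e-03  1.43706756e+00] 0.9988336220066895
```

View pics/s3.png

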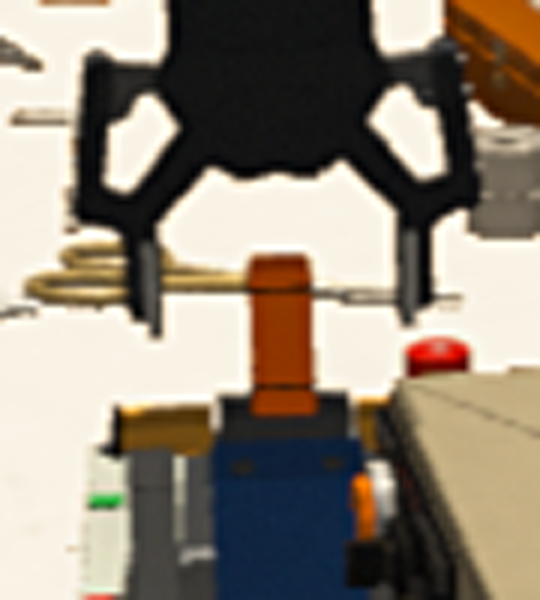

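View pics/t3.png

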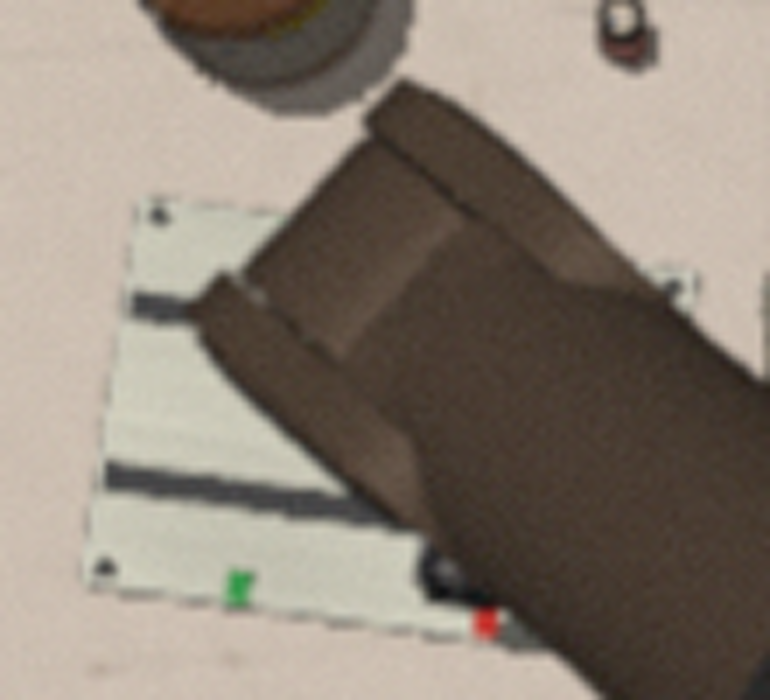

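Request:
{"api": "move_arm", "payload": {"steps": [{"slide": [0,0,0],"twist": [0,0,0],"jaw": 1},{"slide": [0,0,0],"twist": [0,0,0],"jaw": 1},{"slide": [0,0,0],"twist": [0,0,0],"jaw": 1},{"slide": [0,0,0],"twist": [0,0,0],"jaw": 1},{"slide": [0,0,0],"twist": [0,0,0],"jaw": 1},{"slide": [0,0,0],"twist": [0,0,0],"jaw": 1},{"slide": [0,0,0],"twist": [0,0,0],"jaw": 1},{"slide": [0,0,0],"twist": [0,0,0],"jaw": 1}]}}

```text
time: 4.35
eef_pos: [0.5248, 0.203, 0.111]
orientation: [3.141, -0.0, 1.437]
force: [1.3, -0.4, 2.1]
finger_gap: 0.274
```

Run:
```python
from h import *
s=arm.get_state();print(s['eef_pos'],s['force'],s['wrist_torque'],s['orientation'],s['finger_gap'],s['joint_pos'])
shot("side","s4",255,170,90,100,6)
d=np.load('t3.npz')['d'];K,D,t,Rm=cam("top")
for zx,zy in[(405,90),(370,125),(500,150),(210,310),(430,220)]:
    u=(int(210+zx/7),int(190+zy/7)); _,r=ray("top",[u]); print(u,t+r[0]*d[u[1],u[0]])
```

```text
[0.52483522 0.20298925 0.11096919] [ 1.26029079 -0.35833274  2.12754536] [-0.05203478 -0.1240509  -0.0656405 ] [ 3.14117151e+00 -1.59012225e-04  1.43736974e+00] 0.27373441062338155 [-0.03773081  0.55117353 -0.60067953  1.8347232   0.39545424  0.87683935
 -0.96025948]
(267, 202) [0.58454944 0.20442594 0.49629543]
(262, 207) [0.57480253 0.21466651 0.49426706]
(281, 211) [0.56405355 0.17547876 0.50815867]
(240, 234) [0.51993965 0.25818544 0.49859124]
(271, 221) [0.54318813 0.1947917  0.51506536]
```

View pics/s4.png

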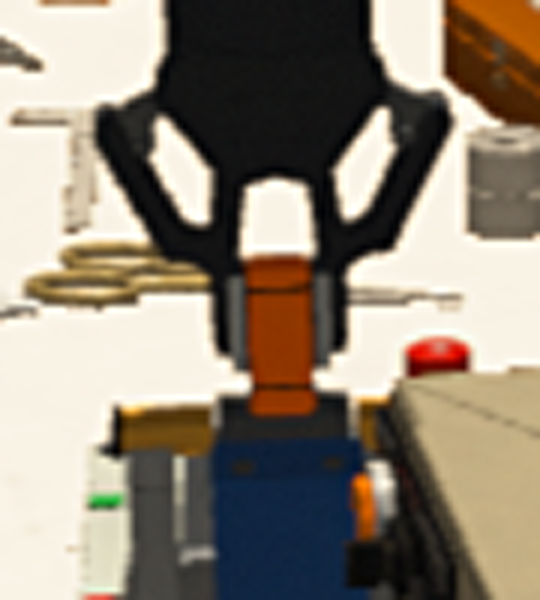

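Request:
{"api": "move_arm", "payload": {"steps": [{"slide": [6,0,0],"twist": [0,0,0],"jaw": 1},{"slide": [16,0,0],"twist": [0,0,0],"jaw": 1},{"slide": [28,0,0],"twist": [0,0,0],"jaw": 1},{"slide": [40,0,0],"twist": [0,0,0],"jaw": 1},{"slide": [52,0,0],"twist": [0,0,0],"jaw": 1},{"slide": [64,0,0],"twist": [0,0,0],"jaw": 1},{"slide": [76,0,0],"twist": [0,0,0],"jaw": 1},{"slide": [88,0,0],"twist": [0,0,0],"jaw": 1},{"slide": [96,0,0],"twist": [0,0,0],"jaw": 1},{"slide": [101,0,0],"twist": [0,0,0],"jaw": 1}]}}

```text
time: 5.4
eef_pos: [0.5387, 0.3026, 0.111]
orientation: [3.141, 0.001, 1.437]
force: [1.3, -3.8, 7.0]
finger_gap: 0.274
```

Request:
{"api": "move_arm", "payload": {"steps": [{"slide": [0,0,0],"twist": [0,0,0],"jaw": 1},{"slide": [0,0,0],"twist": [0,0,0],"jaw": 1},{"slide": [0,0,0],"twist": [0,0,0],"jaw": 1}]}}

```text
time: 5.7
eef_pos: [0.5386, 0.3031, 0.111]
orientation: [3.141, -0.001, 1.437]
force: [2.7, 0.5, 1.8]
finger_gap: 0.273
```

Run:
```python
from h import *
s=arm.get_state();print(s['eef_pos'],s['force'],s['wrist_torque'],s['orientation'],s['finger_gap'],s['joint_pos'])
shot("side","s5",255,170,100,100,6)
shot("top","t5",210,190,110,100,7)
```

```text
[0.53864051 0.30309535 0.1109917 ] [2.69638414 0.45622025 1.82938197] [-0.08860492 -1.0370356  -0.05596186] [ 3.14063326e+00 -8.37675577e-04  1.43712064e+00] 0.27250893184064684 [-0.2110419   0.62455024 -0.58374203  1.69572917  0.40927869  0.94449699
 -1.08517455]
```

View pics/s5.png

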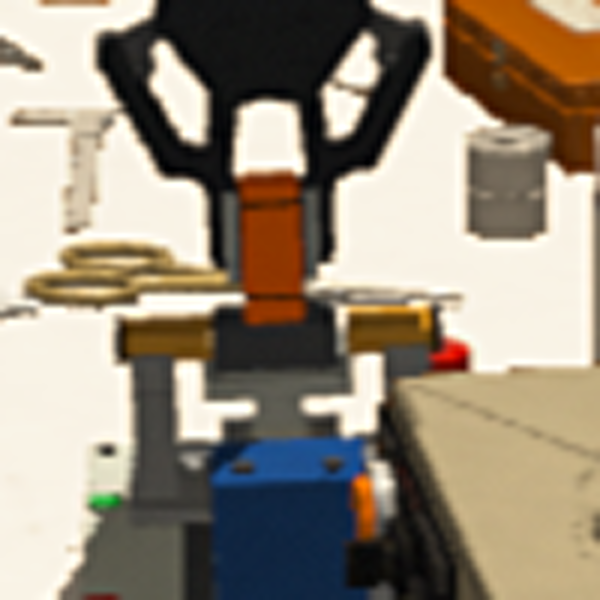

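View pics/t5.png

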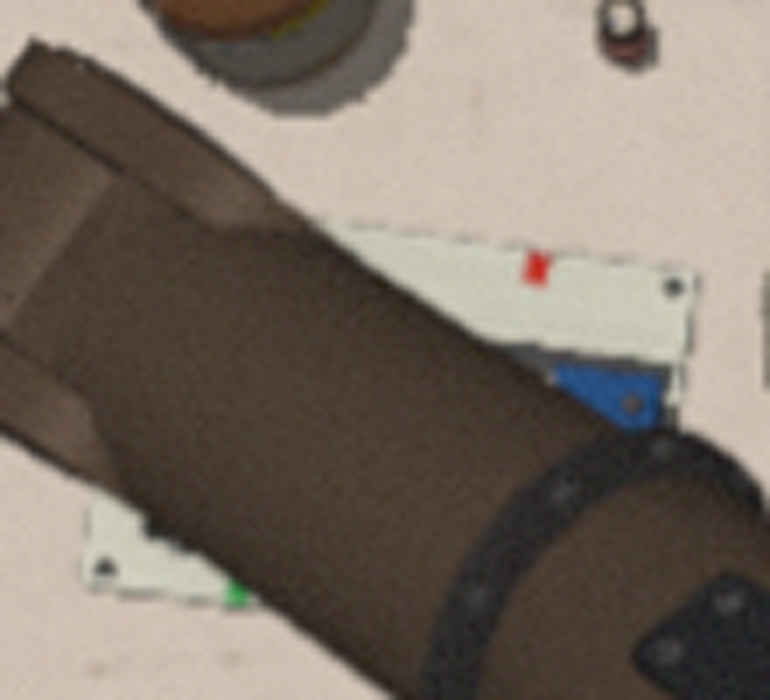

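Run:
```python
import numpy as np,cv2
a=np.load('side0.npz')['p'];b=np.load('s5.npz')['p']
z=[cv2.resize(i[225:285,262:312,::-1],None,fx=8,fy=10,interpolation=cv2.INTER_NEAREST) for i in (a,b)]
cv2.imwrite('pics/cmp.png',np.hstack(z))
```

```text
(no output)
```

View pics/cmp.png

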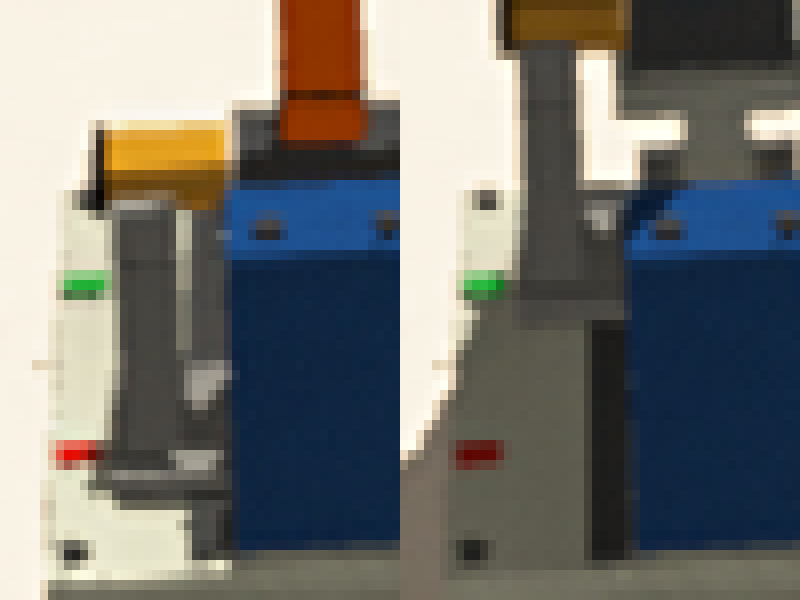

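Run:
```python
from h import *
from fit import s as S
a=np.load('side0.npz')['p'].astype(int);b=np.load('s5.npz')['p'].astype(int)
for c in (277,279,281,283):
    print(c,'before',[tuple(x) for x in a[235:248,c]]); print('   after',[tuple(x) for x in b[218:232,c]])
c,sn=np.cos(S.x[2]),np.sin(S.x[2]);Rj=np.array([[c,-sn],[sn,c]])
P=lambda x,y,z:proj("side",np.r_[S.x[:2]+Rj@[x,y],z])[0]
for z in(.02,.073,.084):
  for x in (-.055,-.045):print(z,x,P(x,-.06,z),[np.round(P(x,-.06+q,z),2) for q in(.096,.098,.1,.102)])
for x in(280,282): print(x,'flange b',[tuple(v) for v in a[268:280,x]],'\n  a',[tuple(v) for v in b[251:262,x]])
```

```text
277 before [(np.int64(249), np.int64(244), np.int64(233)), (np.int64(250), np.int64(246), np.int64(239)), (np.int64(245), np.int64(234), np.int64(188)), (np.int64(228), np.int64(171), np.int64(70)), (np.int64(225), np.int64(158), np.int64(28)), (np.int64(228), np.int64(163), np.int64(33)), (np.int64(232), np.int64(166), np.int64(33)), (np.int64(137), np.int64(90), np.int64(18)), (np.int64(106), np.int64(68), np.int64(15)), (np.int64(122), np.int64(94), np.int64(57)), (np.int64(166), np.int64(163), np.int64(152)), (np.int64(95), np.int64(95), np.int64(89)), (np.int64(69), np.int64(67), np.int64(64))]
   after [(np.int64(144), np.int64(117), np.int64(63)), (np.int64(98), np.int64(80), np.int64(52)), (np.int64(132), np.int64(118), np.int64(101)), (np.int64(255), np.int64(251), np.int64(234)), (np.int64(255), np.int64(251), np.int64(210)), (np.int64(145), np.int64(115), np.int64(75)), (np.int64(82), np.int64(53), np.int64(10)), (np.int64(88), np.int64(59), np.int64(13)), (np.int64(112), np.int64(75), np.int64(17)), (np.int64(114), np.int64(76), np.int64(18)), (np.int64(110), np.int64(72)
[... 6143 characters left out ...]
64(97), np.int64(84)), (np.int64(229), np.int64(225), np.int64(198)), (np.int64(234), np.int64(233), np.int64(206)), (np.int64(230), np.int64(228), np.int64(202)), (np.int64(229), np.int64(228), np.int64(201))] 
  a [(np.int64(72), np.int64(71), np.int64(66)), (np.int64(72), np.int64(70), np.int64(64)), (np.int64(60), np.int64(58), np.int64(54)), (np.int64(57), np.int64(56), np.int64(52)), (np.int64(73), np.int64(71), np.int64(66)), (np.int64(74), np.int64(72), np.int64(68)), (np.int64(79), np.int64(77), np.int64(69)), (np.int64(89), np.int64(87), np.int64(75)), (np.int64(92), np.int64(91), np.int64(77)), (np.int64(91), np.int64(89), np.int64(77)), (np.int64(92), np.int64(90), np.int64(78))]
```

Request:
{"api": "move_arm", "payload": {"steps": [{"slide": [0,3.5,-0.2],"twist": [2.5,0,0],"jaw": 1},{"slide": [0,7,-0.4],"twist": [5,0,0],"jaw": 1},{"slide": [0,10.4,-0.3],"twist": [7.5,0,0],"jaw": 1},{"slide": [0,13.9,0],"twist": [10,0,0],"jaw": 1},{"slide": [0,14.6,0],"twist": [10.5,0,0],"jaw": 1},{"slide": [0,14.6,0],"twist": [10.5,0,0],"jaw": 1},{"slide": [0,14.6,0],"twist": [10.5,0,0],"jaw": 1}]}}

```text
time: 6.5
eef_pos: [0.5526, 0.301, 0.1108]
orientation: [-2.958, -0.0, 1.437]
force: [3.1, -1.5, 3.2]
finger_gap: 0.275
```

Run:
```python
from h import *
s=arm.get_state();print(s['eef_pos'],s['force'],s['wrist_torque'],s['orientation'],s['finger_gap'])
shot("side","s6",255,170,100,100,6)
```

```text
[0.55256765 0.30103148 0.11076557] [ 3.09655181 -1.46033503  3.16929458] [-0.22729135 -0.9421992   0.02963145] [-2.95822374e+00 -1.52293909e-04  1.43708502e+00] 0.27519876956281647
```

View pics/s6.png

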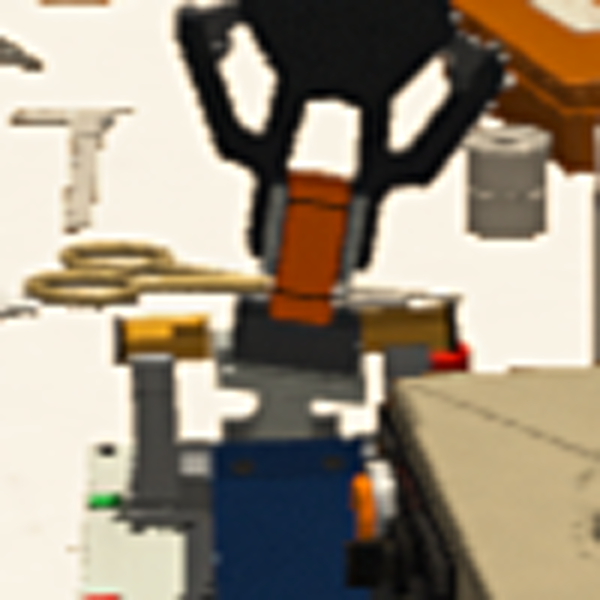

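Run:
```python
from h import *
f=lambda a:np.array([0,80*np.sin(np.radians(a)),80*(1-np.cos(np.radians(a)))-(13*np.cos(np.radians(a))+8*abs(np.sin(np.radians(a)))-13)])
Rc=R.from_euler('x',10.5,degrees=True); c=np.array([0,14.6,0])
for a in(7,3.5,0,-3.5,-7,-10.5):print(a,np.round(Rc.inv().apply(f(a)-c),2),a-10.5)
Rc=R.from_euler('x',-10.5,degrees=True); c=np.array([0,-14.6,0])
for a in(-7,-3.5,0):print(a,np.round(Rc.inv().apply(f(a)-c),2),a+10.5)
```

```text
7 [ 0.   -4.82  0.61] -3.5
3.5 [ 0.   -9.61  1.46] -7.0
0 [  0.   -14.36   2.66] -10.5
-3.5 [  0.   -19.22   3.24] -14.0
-7 [  0.   -23.99   4.16] -17.5
-10.5 [  0.   -28.67   5.42] -21.0
-7 [0.   4.82 0.61] 3.5
-3.5 [0.   9.61 1.46] 7.0
0 [ 0.   14.36  2.66] 10.5
```

Request:
{"api": "move_arm", "payload": {"steps": [{"slide": [0,-4.8,0.6],"twist": [-3.5,0,0],"jaw": 1},{"slide": [0,-9.6,1.5],"twist": [-7,0,0],"jaw": 1},{"slide": [0,-14.4,2.6],"twist": [-10.5,0,0],"jaw": 1},{"slide": [0,-19.2,3.2],"twist": [-14,0,0],"jaw": 1},{"slide": [0,-24,4.2],"twist": [-17.5,0,0],"jaw": 1},{"slide": [0,-28.7,5.4],"twist": [-21,0,0],"jaw": 1},{"slide": [0,-28.7,5.4],"twist": [-21,0,0],"jaw": 1},{"slide": [0,-28.7,5.4],"twist": [-21,0,0],"jaw": 1},{"slide": [0,-28.7,5.4],"twist": [-21,0,0],"jaw": 1}]}}

```text
time: 7.45
eef_pos: [0.5237, 0.3049, 0.1109]
orientation: [2.958, -0.0, 1.438]
force: [4.4, -0.4, -1.4]
finger_gap: 0.276
```

Run:
```python
from h import *
s=arm.get_state();print(s['eef_pos'],s['force'],s['wrist_torque'],s['orientation'],s['finger_gap'])
shot("side","s7",255,170,100,100,6)
```

```text
[0.5237144  0.30494075 0.11089537] [ 4.36061353 -0.41956409 -1.41911645] [ 0.08543495 -1.14119919 -0.05147075] [ 2.95756557e+00 -1.07137132e-04  1.43765368e+00] 0.2757937178797404
```

View pics/s7.png

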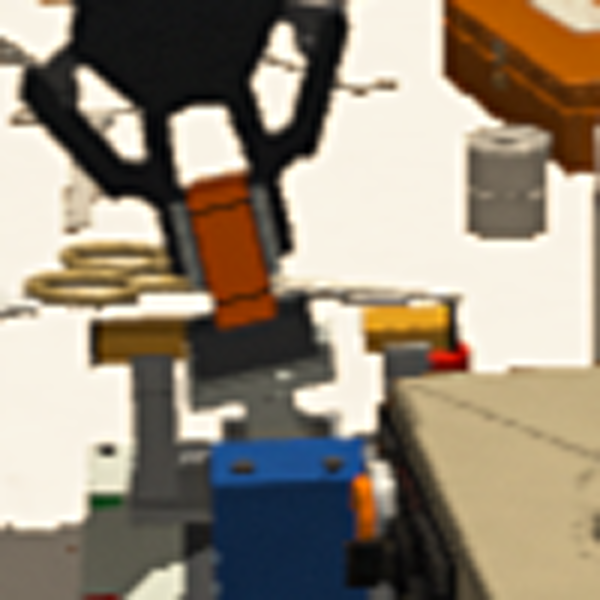

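Request:
{"api": "move_arm", "payload": {"steps": [{"slide": [0,4.8,0.6],"twist": [3.5,0,0],"jaw": 1},{"slide": [0,9.6,1.5],"twist": [7,0,0],"jaw": 1},{"slide": [0,14.4,2.6],"twist": [10.5,0,0],"jaw": 1},{"slide": [0,14.4,2.6],"twist": [10.5,0,0],"jaw": 1},{"slide": [0,14.4,2.6],"twist": [10.5,0,0],"jaw": 1},{"slide": [0,14.4,2.6],"twist": [10.5,0,0],"jaw": 1}]}}

```text
time: 8.1
eef_pos: [0.5385, 0.3028, 0.1109]
orientation: [3.141, -0.0, 1.437]
force: [4.7, -1.8, 2.9]
finger_gap: 0.273
```

Run:
```python
from h import *
s=arm.get_state();print(s['eef_pos'],s['force'],s['wrist_torque'],s['orientation'],s['finger_gap'])
shot("side","s8",255,170,100,100,6)
```

```text
[0.53850404 0.30281213 0.11088752] [ 4.71088039 -1.81405797  2.85630884] [-0.33410715 -1.38159356 -0.00207336] [ 3.14088067e+00 -1.61644043e-04  1.43696197e+00] 0.2729552784281244
```

View pics/s8.png

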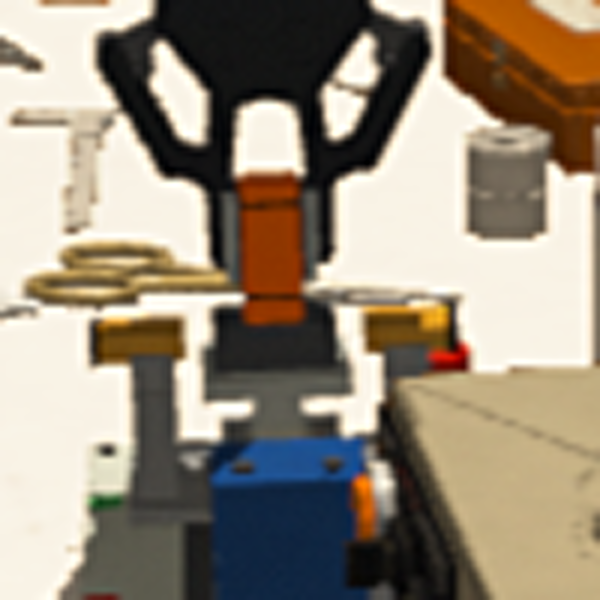

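Request:
{"api": "move_arm", "payload": {"steps": [{"slide": [0,0.6,0],"twist": [0,0,0],"jaw": 1},{"slide": [0,0.6,-1.5],"twist": [0,0,0],"jaw": 1},{"slide": [0,0.6,-3],"twist": [0,0,0],"jaw": 1},{"slide": [0,0.6,-5],"twist": [0,0,0],"jaw": 1},{"slide": [0,0.6,-5],"twist": [0,0,0],"jaw": 1}]}}

```text
time: 8.65
eef_pos: [0.5383, 0.3024, 0.1152]
orientation: [-3.141, 0.001, 1.437]
force: [4.6, -1.9, -3.4]
finger_gap: 0.28
```

Request:
{"api": "move_arm", "payload": {"steps": [{"slide": [0,0,-4],"twist": [0,0,0],"jaw": 1},{"slide": [0,0,-8],"twist": [0,0,0],"jaw": 1},{"slide": [0,0,-8],"twist": [0,0,0],"jaw": 1},{"slide": [0,0,-8],"twist": [0,0,0],"jaw": 1}]}}

```text
time: 9.05
eef_pos: [0.5379, 0.3032, 0.1238]
orientation: [-3.141, 0.0, 1.438]
force: [0.1, 0.5, -2.7]
finger_gap: 0.272
```

Run:
```python
from h import *
s=arm.get_state();print(s['eef_pos'],s['force'],s['wrist_torque'],s['orientation'],s['finger_gap'])
shot("side","s9",255,170,100,100,6)
```

```text
[0.53794602 0.3032417  0.12381335] [ 0.09829162  0.54537047 -2.71021179] [0.01790953 0.01523563 0.02660669] [-3.14080370e+00  9.44972210e-05  1.43810431e+00] 0.27184462723556596
```

View pics/s9.png

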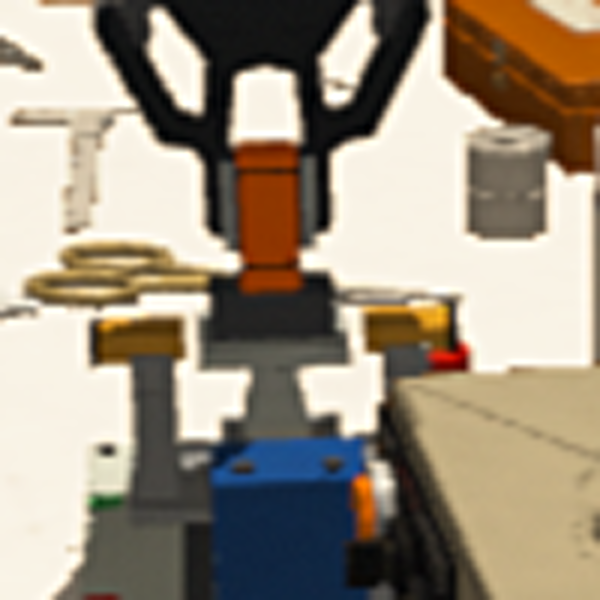

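Request:
{"api": "move_arm", "payload": {"steps": [{"slide": [0,0,-6],"twist": [0,0,0],"jaw": 1},{"slide": [0,0.5,-13],"twist": [0,0,0],"jaw": 1},{"slide": [-0.8,0.9,-20],"twist": [0,0,0],"jaw": 1},{"slide": [-0.8,0.9,-23],"twist": [0,0,0],"jaw": 1},{"slide": [-0.8,0.9,-23],"twist": [0,0,0],"jaw": 1},{"slide": [-0.8,0.9,-23],"twist": [0,0,0],"jaw": 1},{"slide": [-0.8,0.9,-23],"twist": [0,0,0],"jaw": 1},{"slide": [-0.8,0.9,-23],"twist": [0,0,0],"jaw": 1}]}}

```text
time: 9.9
eef_pos: [0.5393, 0.3019, 0.1465]
orientation: [-3.141, 0.0, 1.437]
force: [-0.3, -0.1, -4.0]
finger_gap: 0.269
```

Run:
```python
from h import *
s=arm.get_state();print(s['time'],s['eef_pos'],s['force'],s['wrist_torque'],s['orientation'],s['finger_gap'],abs(s['qvel']).max())
p,d=arm.capture("side");np.savez("s10.npz",p=p,d=d)
arm.capture
cv2.imwrite("pics/s10.png",cv2.resize(p[175:265,265:340,::-1],None,fx=8,fy=6.6,interpolation=cv2.INTER_CUBIC))
shot("top","t10",210,190,110,100,7)
b=np.load('s5.npz')['p'].astype(int); p=p.astype(int)
for c in(272,281): print([tuple(map(int,x)) for x in b[226:232,c]],[tuple(map(int,x)) for x in p[226:232,c]])
print([int(x[0]) for x in b[251:262,281]],[int(x[0]) for x in p[251:262,281]])
```

```text
9.9 [0.53929344 0.30193954 0.14648612] [-0.29312175 -0.11775573 -3.96946431] [0.04301382 0.00726794 0.07113533] [-3.14114599e+00  3.48785747e-04  1.43746867e+00] 0.268993003939497 0.0020138762549513902
[(255, 250, 238), (255, 250, 238), (255, 250, 237), (254, 248, 236), (252, 246, 234), (250, 245, 232)] [(99, 66, 14), (113, 75, 16), (109, 71, 12), (101, 65, 10), (151, 123, 83), (255, 254, 235)]
[(112, 75, 19), (112, 76, 16), (109, 73, 19), (69, 63, 56), (69, 69, 66), (72, 71, 67)] [(113, 75, 20), (113, 76, 16), (109, 73, 19), (70, 63, 56), (69, 70, 66), (73, 71, 67)]
[71, 72, 59, 57, 75, 73, 79, 91, 92, 92, 91] [72, 71, 60, 57, 73, 74, 80, 91, 91, 92, 92]
```

View pics/s10.png

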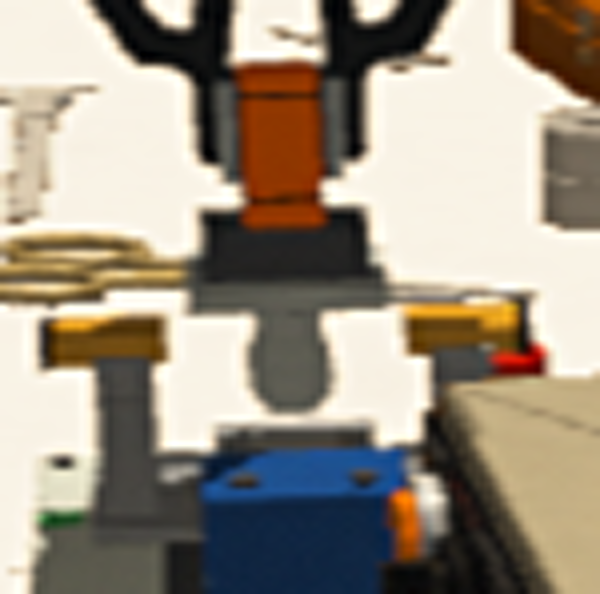

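View pics/t10.png

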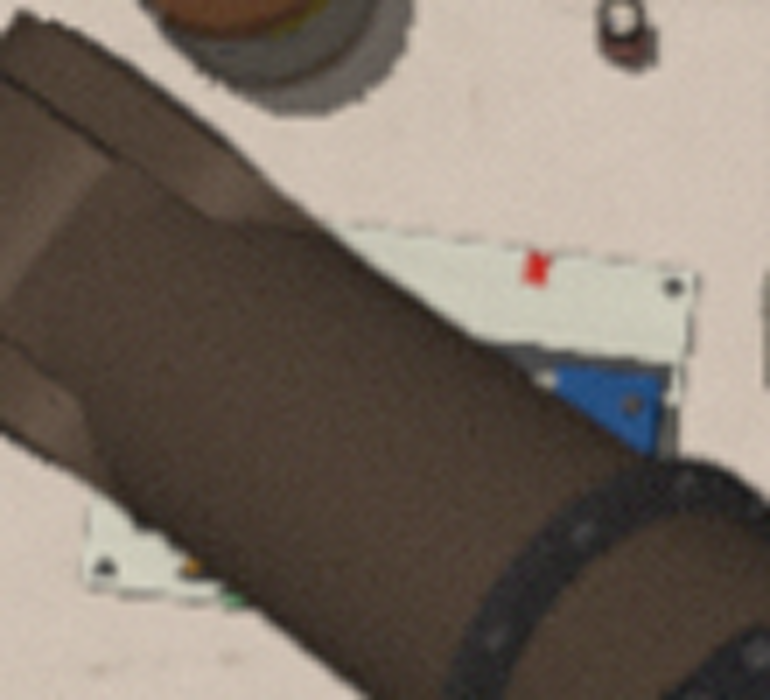

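Run:
```python
from h import *
a=np.load('top0.npz')['p'].astype(int);b=np.load('t10.npz')['p'].astype(int)
for n,(u,v) in dict(pk1=(388,285),pk2=(417,272),pk3=(448,288),blue=(358,305),red=(203,217),vial=(299,194)).items():
    print(n,abs(a[v-12:v+13,u-12:u+13]-b[v-12:v+13,u-12:u+13]).mean().round(1))
s=arm.get_state();print(s['eef_pos'],s['force'])
print(arm.finish_job())
```

```text
pk1 16.3
pk2 16.2
pk3 16.0
blue 73.1
red 76.9
vial 15.5
[0.53934842 0.30197817 0.14655174] [ 0.44600846 -0.45590892 -2.88492504]
the job is handed in; nothing more can be done
None
```

Run:
```python
import numpy as np
a=np.load('side0.npz')['p'].astype(int);b=np.load('s10.npz')['p'].astype(int)
for n,(u,v) in dict(blue=(247,320),red=(328,230),pk=(281,338)).items(): print(n,abs(a[v-5:v+6,u-8:u+9]-b[v-5:v+6,u-8:u+9]).mean().round(1))
```

```text
blue 7.0
red 47.8
pk 0.4
```

The job is handed in. I gripped the plug's handle across x and slid the carriage from the red to the green marks with the plug seated. There I rocked it about 10.5° to each side, which pushed both catches back, and lifted it clear.

**Last checks:**
- **Plug:** it was held upright and still. From the gripper's height, its foot was about 19.5 mm above the rim. It was over the socket to within about 1 to 2 mm. Wrist force was about 3–4 N, little more than the plug's weight.
- **Catches:** in the side picture the near one is back about 9 mm and the far one about 7 mm.
- **Carriage:** two edges in the side picture put the slide at about 100 mm, give or take 2 mm. It did not move during the rocking or the lift. Two other edges gave about 106 and 108 mm; I set them aside because the light and shadow on them had changed. I never saw the pointers against the green marks, because the arm hid them from the top camera.
- **Other things on the bench:**
  - The three pucks and the vial showed only small changes in the top picture (15–16 grey levels), which I took as lighting; the one puck I compared in the side picture was unchanged.
  - The patches at the red and blue resin samples differed strongly (about 75 grey levels), probably because the arm covers both in that view.
  - In the side picture the blue one looks the same. The red one is still in its place but partly hidden behind the far catch, so its patch there also differed.
- **Time:** the last move ended at 9.9 s.

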